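# Load and start the parts washer

## Task

Put all the loose steel pipe fittings (elbows, tees and hexagonal caps) from the bench into the tub of the parts washer, then set the loose cover on the tub so that it sits fully seated and level on the rim. Only then press the washer's sprung start lever down until it snaps and stays down by itself. Leave the paint can, the screw jar, the screwdriver and the tape measure where they are.

Things in the scene. Friction and masses are not known exactly. Their poses are not given: they have to be found in the camera images.
- washer: benchtop parts washer, fixed to the bench: a round open steel tub (168 mm outside, 160 mm inside, rim 140 mm and inner floor 46 mm above the bench) and, joined on its own +y side, a grey control box (120 x 70 mm, 112 mm high, its centre 127 mm from the tub's axis) with the start lever on top. Origin on the bench under the tub's axis; its yaw varies
- tub_rim (a point): centre of the tub's mouth, at the height of the rim; axes as the washer's
- start_lever (a joint): sprung start lever, a steel bar on top of the control box, hinged at its +x end, free end towards the washer's own -x (robot's side). 0 = raised, 0.5 rad above level; 0.5 = fully down and level. A spring (6 N at the pad) pushes it back up until about 0.32; beyond that it snaps down to 0.5 and the detent holds it
- lever_pad (a point): centre of the top face of the black press pad (24 x 36 mm) at the lever's free end, 86 mm from the hinge; about 172 mm above the bench when raised and 132 mm when latched. Pressed from above, it sinks about 40 mm and moves about 13 mm to the washer's -x. z of this point is the pad's face normal
- cover: loose round aluminium cover lying knob-up on the bench, 0.20 to 0.33 kg: flange 184 mm across, 6 mm thick; under it a bevelled disc 152 mm across, 10 mm deep, that drops into the tub with 4 mm clearance; a knob on top. Origin at the centre of the disc's underside, z up through the knob; flange underside at 10 mm, flange top 16 mm, knob top 50 mm. Seated, the flange lies on the rim
- cover_flange (a point): centre of the underside of the cover's flange, which meets the tub's rim (point tub_rim) when seated
- cover_knob (a point): centre of the top of the cover's knob, a black upright cylinder of 26 mm diameter and 34 mm high
- paint_can: small paint can, 90 mm diameter, 110 mm high; bystander; origin under its centre
- screw_jar: closed glass screw jar, 64 mm diameter, 85 mm high; bystander; origin under its centre
- screwdriver: screwdriver lying on the bench beyond the cover; bystander
- tape_measure: grey tape measure 70 x 35 x 65 mm standing on the bench; bystander; origin under its centre
- elbow1: steel 90-degree pipe elbow lying flat: two round legs of 30 mm diameter along its own +x and +y, each ending 34 mm from the corner; origin under the corner, leg axes 15 mm along its z; about 0.15 kg, may be absent. It can be pinched across a leg 23 mm from the corner
- elbow2: steel 90-degree pipe elbow lying flat: two round legs of 30 mm diameter along its own +x and +y, each ending 34 mm from the corner; origin under the corner, leg axes 15 mm along its z; about 0.15 kg, may be absent. It can be pinched across a leg 23 mm from the corner
- tee1: steel pipe tee lying flat: three round legs of 30 mm diameter along its own +x, +y and -y, each ending 34 mm from the junction; origin under the junction, leg axes 15 mm along its z; about 0.15 kg, may be absent. It can be pinched across a leg 23 mm from the junction
- tee2: steel pipe tee lying flat: three round legs of 30 mm diameter along its own +x, +y and -y, each ending 34 mm from the junction; origin under the junction, leg axes 15 mm along its z; about 0.15 kg, may be absent. It can be pinched across a leg 23 mm from the junction
- hexcap1: solid steel hexagonal pipe cap lying flat, 36 mm across flats, 22 mm high; origin at the centre of the underside, z its axis; one pair of flats faces its own +-x, the others at 60 and 120 degrees to it; about 0.15 kg, may be absent
- hexcap2: solid steel hexagonal pipe cap lying flat, 36 mm across flats, 22 mm high; origin at the centre of the underside, z its axis; one pair of flats faces its own +-x, the others at 60 and 120 degrees to it; about 0.15 kg, may be absent
There are look-alikes about, which are no part of the job. What is shaped like the elbow2 but brown is not meant. Leave any orange look-alike of the hexcap1 alone.

How it is judged (in metres and radians):
On the way, in this order (a step that is already met when the one before it is completed fails the run):
1. every fitting present lies inside the tub, below its rim (horizontal distance between each of elbow1, elbow2, tee1, tee2, hexcap1, hexcap2 and tub_rim below 0.082 m and z of each of elbow1, elbow2, tee1, tee2, hexcap1, hexcap2 in the frame of tub_rim below -0.012 m), for 0.2 s.
2. the cover is seated and level on the tub's rim (horizontal distance between cover_flange and tub_rim below 0.008 m and z of cover_flange in the frame of tub_rim between -0.003 and 0.003 m and angle between cover's own z axis and vertical below 0.04 rad and height (world z) of cover_knob above 0.17 m), for 0.3 s.
3. the start lever is fully down (value of joint start_lever above 0.45 rad), for 0.3 s.
At the end, for the whole second after the job is handed in: Every fitting present is at rest inside the tub (within 82 mm of its axis, origin at least 12 mm below the rim); the cover lies knob-up on the rim, flange within 3 mm of rim height, within 8 mm of centre and 0.04 rad of level; the start lever stays latched above 0.45 rad (all of step 1 and all of step 2 and value of joint start_lever above 0.45 rad and linear speed of cover below 0.02 m/s and linear speed of each of elbow1, elbow2, tee1, tee2, hexcap1, hexcap2 below 0.03 m/s); the robot touches nothing.
It fails at once if a bystander (can, jar, screwdriver, tape measure) is moved by more than 4 cm (distance of any of paint_can, screw_jar, screwdriver, tape_measure from where it was at the start of the episode above 0.04 m).
Of elbow1, elbow2, tee1, tee2, hexcap1, hexcap2 only 4 to 6 are there at a start; the rules pass over those that are not, and their reading is None.
At some moment in a run one of elbow1, elbow2, tee1, tee2, hexcap1, hexcap2, cover may be knocked a few centimetres aside while the robot is not near it.
Once in a run the grip may slacken for a moment while it holds something.
It also fails if it takes over 210 s, if anything falls off the work surface, if the arm or the gripper's body presses on something with over 40 N, if the wrist force passes 120 N, or if a joint passes its speed limit or range.

## Robot

A 6-joint arm with a two-finger parallel gripper is mounted at the origin on the work surface. World frame = base frame: x ahead of the robot, y to its left, z up, the work surface at z = 0. Lengths are in m, angles in degrees, forces in N, time in s.
With the tool pointing down it reaches from about 0.3 to 0.75 m from the base axis. Payload 8.5 kg.
Tool frame: the origin (TCP) lies midway between the tips of the shut fingers; the grasp point (between the pads) lies grasp_offset behind it (grasp_offset is the distance from the TCP to the grasp point, in m); z points along the fingers, y is the line along which they close (so a half turn about z gives the same grasp; the last joint's range is limited). The gripper opens to 85 mm and grips with 20 to 120 N. Pads are 22 mm wide; open, the fingers measure 114 mm over their backs; the gripper's body (76 mm by 85 mm) begins 54 mm behind the grasp point. The pads swing forward as they close: fully open they stand 13 mm farther back than shut.
Start: joints at [-82.58, 21.807, 74.336, -0, 83.858, -12.336], TCP at [0.186, -0.518, 0.231] pointing down, gripper open.
Joint ranges: [-178.18, 178.18], [-50.72, 133.34], [12.68, 142.11], [-81.47, 261.47], [9.98, 163.14], [-165.26, 165.26]. Speed limits (degrees/s): [136.94, 136.94, 180, 180, 180, 180].

## Interface

Orientations are given as a 3x3 rotation matrix whose columns are the frame's x, y, z axes.
In Python, from rig import observe, get_image, camera_params, close_job, grasp_offset gives the robot as it stands.
- The arm moves only by the shell command python3 -m handwheel 'ROWS' [OPENING] [FORCE]. ROWS is JSON, a list of rows, each a list of 2 entries, a list of its own where there are three numbers: the shift along the tool's x, y, z as a fraction of full scale, then the turn, a rotation vector about the tool's x, y, z as a fraction of full scale. In form: [[[dx, dy, dz], [ax, ay, az]], ...]. A call has 1 to 10 rows; each row is the pose to reach, as a shift and turn from the pose commanded when the call began, along the tool's axes at that moment, turning the shorter way round; what a row does not reach only later rows make up. Full scale, the value 1, is 0.5 m for a shift and pi rad for a turn. A row lasts 1/10 s, in which the tool goes at most 50 mm and 8.59 degrees, less where a joint would pass 70% of its speed; a pose out of reach is approached as far as the arm can. A call with a number of a shift or a turn outside -1 to 1 is refused whole. A call with a gripper value outside its range is refused whole. OPENING is the opening, from 0 (shut) to 1 (fully open), set as the call begins (- or left out, the last holds). The fingers move at their own pace and stop on an object; FORCE is the grip in N (left out, the last holds). Time passes only in rows, so rows that repeat a pose let the fingers close. It gives the time, the measured TCP pose, the force, the opening and the grip force at its end, in the units of the state.
- observe(): the state, without advancing time (a new reading comes with each control period).
- get_image(name): name is "scene" or "side" or "wrist"; returns (picture, depth): 480x640x3 uint8, red, green, blue; 480x640 float32, m along the optical axis (not along the pixel's ray), 0 where there is no reading.
- camera_params(name): a dict with "K" (3x3 intrinsics, pixels), "k1" (the pictures are not rectified: a ray, as slopes to the right and down, at radius r is drawn at 1 + k1 r^2 times it, then the intrinsics apply), "R" (3x3) and "t" (3): a world point X has camera coordinates R X + t. Camera axes: x right, y down, z forward; pixel columns grow to the right and rows downward; lengths in m; the calibration is good to about 2 mm. A picture is of the moment at which its call begins: read the wrist's pose just before it. camera_params takes no time and is no camera call; for the wrist camera it gives the pose at the moment of the call.
- close_job(): hands the job in; it is judged then, once.
The state is a dict: "time_s": time; "q": joint angles; "qvel": joint speeds; "joint_efforts": joint torques, N m; "position": TCP position; "tool_rot": TCP orientation; "ft_force": force on the tool from outside, world axes, zero at the start; "wrist_torque": the same for the moment, N m; "grip_width": finger opening in m; "gripper_force": force on a finger pad.
Only numpy, scipy, OpenCV 4.12 (cv2) and the standard library are available. Lean on these libraries where they do the work, as an engineer would, in place of code of your own. Each camera call takes 0.05 s, during which the arm holds its last target. There are 200 camera calls.

## Working session

There is one attempt and no reset: what is moved stays moved. The work goes in short steps, Python scripts to look and compute and a shell command to move; the robot and the scene stay as the last step left them, time stands still between calls to the robot, and variables do not carry over. Pictures are saved under pics/ and viewed, at most 14 in all, crops included, and the job is handed in when it is done.

```bash
ls; mkdir -p pics; cat > h.py <<'E'
import numpy as np, cv2, json
from rig import *
def snap(name):
    p=camera_params(name); im,d=get_image(name); return im,d,{k:np.array(v) for k,v in p.items()}
def ray(p,u,v):
    K=p['K']; pt=cv2.undistortPoints(np.array([[[u,v]]],float),K,np.array([float(p['k1']),0,0,0]))[0,0] if False else None
    x=(u-K[0,2])/K[0,0]; y=(v-K[1,2])/K[1,1]; a,b=x,y
    for _ in range(20):
        s=1+float(p['k1'])*(a*a+b*b); a,b=x/s,y/s
    return np.array([a,b,1.])
def onplane(p,u,v,z):
    c=-p['R'].T@p['t']; r=p['R'].T@ray(p,u,v); return c+r*(z-c[2])/r[2]
def atdepth(p,u,v,d):
    return p['R'].T@(ray(p,u,v)*d-p['t'])
def proj(p,X):
    c=p['R']@np.array(X,float)+p['t']; a,b=c[0]/c[2],c[1]/c[2]; s=1+float(p['k1'])*(a*a+b*b)
    return p['K'][0,0]*a*s+p['K'][0,2], p['K'][1,1]*b*s+p['K'][1,2]
def cloud(p,d):
    v,u=np.mgrid[0:480,0:640]; K=p['K']; x=(u-K[0,2])/K[0,0]; y=(v-K[1,2])/K[1,1]; a,b=x,y
    for _ in range(20):
        s=1+float(p['k1'])*(a*a+b*b); a,b=x/s,y/s
    P=np.stack([a*d,b*d,d],-1)-p['t']; W=P@p['R']; W[d<=0]=np.nan; return W
def save(n,im): cv2.imwrite('pics/'+n,im[...,::-1])
E
python3 - <<'E'
from h import *
for n in('scene','side','wrist'):
    im,d,p=snap(n); save(n+'0.png',im); np.savez('/tmp/%s0.npz'%n,im=im,d=d,**p)
    print(n,p['K'][0,0],p['k1'],-p['R'].T@p['t'],p['R'][2],(d>0).mean())
print(observe(),grasp_offset() if callable(grasp_offset) else grasp_offset)
E
```

```text
pics
scene 471.62575412670043 -0.008436527467950835 [ 0.85071994 -0.65884398  0.78684563] [-0.3551982   0.65434374 -0.66758408] 0.9961328125
side 436.33961917117045 -0.05758927355176465 [0.25304159 0.59387134 0.75033948] [ 0.27793597 -0.64880832 -0.70837798] 0.996044921875
wrist 385.5667779052767 -0.08021238342840839 [ 0.26221984 -0.49093153  0.37244241] [-0.298176   -0.10629051 -0.9485744 ] 0.99609375
{'time_s': 0.15, 'q': array([-8.25793793e+01,  2.18332660e+01,  7.43718370e+01,  6.01692433e-04,
        8.38588405e+01, -1.23334751e+01]), 'qvel': array([-0.06158595, -0.08575019, -0.0211654 ,  0.10949599,  0.00945125,
       -0.03629592]), 'joint_efforts': array([ 2.78860854e-03, -4.48627281e+01, -2.31339973e+01, -1.27958797e-04,
        3.86494576e-03, -2.35436715e-05]), 'position': array([ 0.18588321, -0.51740161,  0.23086021]), 'tool_rot': array([[ 9.41152255e-01,  3.37982863e-01, -1.33783513e-04],
       [ 3.37982798e-01, -9.41151635e-01,  1.10802580e-03],
       [ 2.48583160e-04, -1.08803751e-03, -9.99999377e-01]]), 'ft_force': array([-0.54216124, -0.13600606, -0.47641761]), 'wrist_torque': array([-0.04667538, -0.05695219, -0.00414295]), 'gripper_force': 0.0, 'grip_width': 0.08549310353850138} 0.0187
```

View pics/scene0.png

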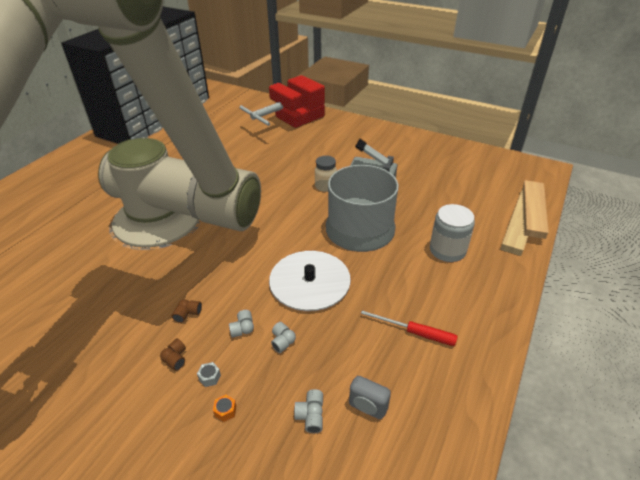

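View pics/side0.png

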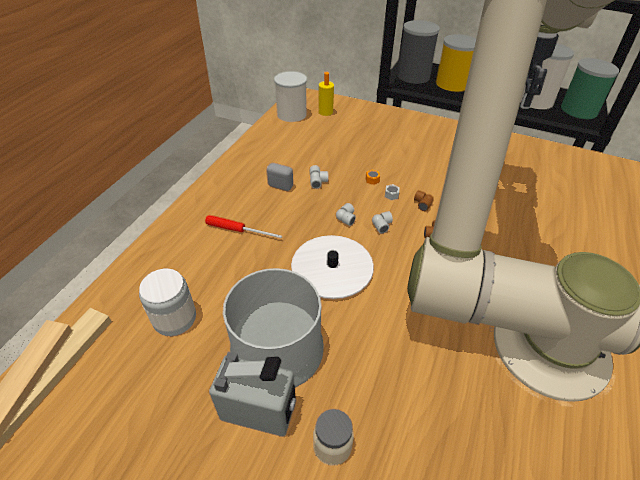

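The scene view shows these candidates:
- Steel: an elbow at (241,325), an elbow or tee at (283,337), a hex cap at (208,374) and a tee at (310,410).
- Look-alikes: brown elbows at (186,310) and (173,353), and an orange cap at (224,407).

The four steel ones fit the description because they are grey. I'll confirm them in one enlarged crop.

```bash
python3 - <<'E'
from h import *
L={n:dict(np.load('/tmp/%s0.npz'%n)) for n in('scene','side','wrist')}
a=cv2.resize(L['scene']['im'][290:440,150:350],(800,600),interpolation=cv2.INTER_CUBIC); save('crop_s.png',a)
for n in L:
    p=L[n]; W=cloud(p,p['d']); p['W']=W
    m=(W[...,2]>0.008)&(W[...,2]<0.05)&(W[...,0]>0.1)&(W[...,0]<.95)&(abs(W[...,1])<.8)
    k,lab,st,c=cv2.connectedComponentsWithStats(m.astype(np.uint8))
    for i in range(1,k):
        if st[i,4]>80:
            s=lab==i; hsv=cv2.cvtColor(p['im'],cv2.COLOR_RGB2HSV)[s]
            print(n,c[i].round(),st[i],np.nanmedian(W[s],0).round(3),np.nanmax(W[s][:,2]).round(3),np.median(hsv,0))
E
```

```text
scene [316. 113.] [306 104  19  18 196] [0.114 0.682 0.029] 0.05 [  2.  194.   94.5]
scene [321. 182.] [315 174  15  17 168] [0.332 0.314 0.03 ] 0.05 [ 20.  66. 113.]
scene [527. 217.] [ 502  180   46   74 2012] [0.869 0.411 0.035] 0.045 [ 18. 117. 216.]
scene [362. 199.] [342 194  41  10 266] [0.471 0.281 0.041] 0.05 [ 55.  14. 106.]
scene [359. 237.] [ 326  216   70   34 1020] [0.529 0.144 0.026] 0.05 [55. 15. 90.]
scene [186. 228.] [173 219  24  21 103] [ 0.105 -0.004  0.01 ] 0.014 [ 23.  50. 123.]
scene [448. 250.] [430 234  40  26 499] [0.728 0.2   0.03 ] 0.05 [ 24.  30. 109.]
scene [309. 280.] [ 269  251   82   60 3770] [ 0.482 -0.026  0.016] 0.05 [ 25.   7. 227.]
scene [186. 309.] [171 299  31  22 434] [ 0.293 -0.22   0.025] 0.032 [ 13. 163. 104.]
scene [242. 324.] [229 310  25  27 460] [ 0.419 -0.202  0.026] 0.032 [ 53.  13. 154.]
scene [423. 330.] [361 311  97  35 755] [ 0.76  -0.042  0.021] 0.029 [  2. 203. 183.]
scene [282. 337.] [271 322  25  31 489] [ 0.511 -0.186  0.026] 0.033 [ 53.  13. 154.]
scene [173. 354.] [160 338  26  33 533] [ 0.345 -0.326  0.026] 0.033 [ 13. 16
[... 1335 characters left out ...]
 0.466 -0.007  0.017] 0.05 [ 15.  12. 237.]
side [176. 323.] [148 299  48  36 585] [0.687 0.269 0.03 ] 0.05 [ 20.  36. 130.]
side [274. 323.] [ 234  299   81   48 2769] [0.514 0.192 0.041] 0.05 [ 38.  14. 163.]
side [ 44. 365.] [   0  308  110  137 5485] [0.859 0.44  0.028] 0.044 [ 18. 108. 226.]
side [498. 335.] [495 327   7  19 100] [0.105 0.021 0.011] 0.016 [ 20.  56. 145.]
side [309. 365.] [293 334  30  51 480] [0.417 0.242 0.024] 0.05 [39. 16. 99.]
side [255. 423.] [216 410  76  27 690] [0.455 0.374 0.03 ] 0.05 [40. 17. 92.]
side [331. 456.] [313 441  40  24 341] [0.319 0.374 0.03 ] 0.05 [ 18.  73. 134.]
wrist [48.  3.] [ 20   0  54   9 395] [ 0.27  -0.235  0.02 ] 0.026 [ 13. 186.  61.]
```

View pics/crop_s.png

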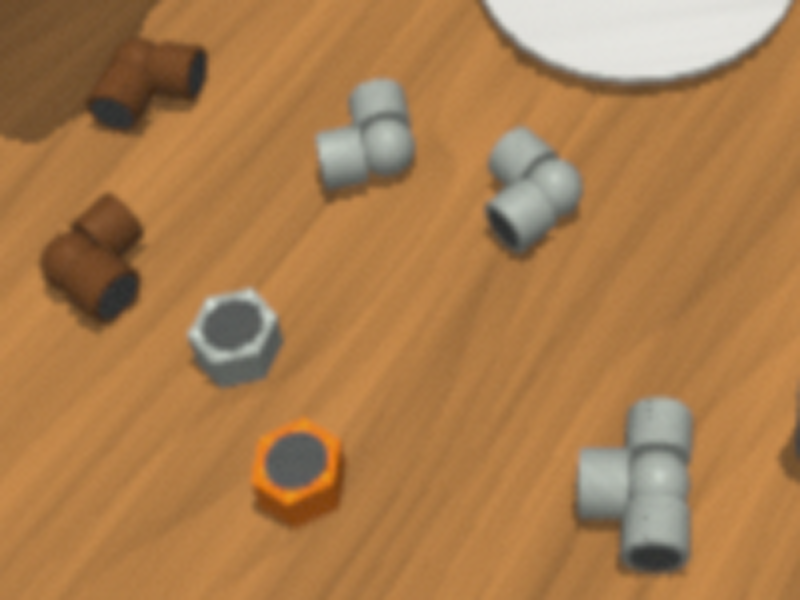

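View pics/wrist0.png

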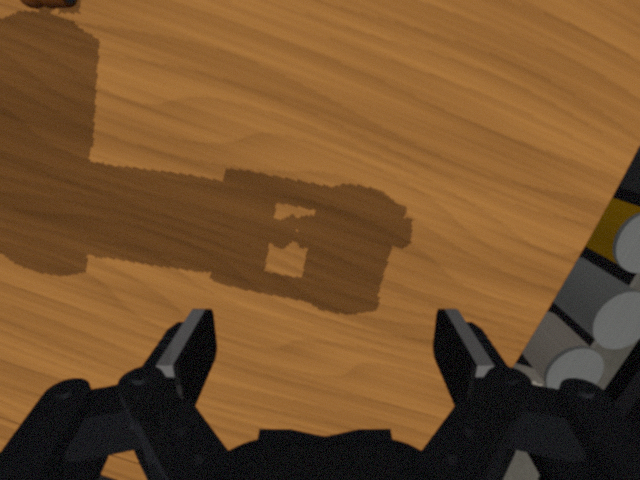

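The crop confirms four steel fittings: two elbows, one hex cap and one tee. The brown and orange pieces are look-alikes. The wrist view shows bare bench under the arm. Next I measure poses from both fixed views.

```bash
cat > meas.py <<'E'
from h import *
from scipy.optimize import least_squares
def merged(views):
    P=[];C=[]
    for im,d,p in views:
        W=cloud(p,d); m=np.isfinite(W[...,2]); P.append(W[m]); C.append(cv2.cvtColor(im,cv2.COLOR_RGB2HSV)[m])
    return np.vstack(P),np.vstack(C)
def near(P,C,c,r,lo,hi,grey=True):
    m=(np.hypot(P[:,0]-c[0],P[:,1]-c[1])<r)&(P[:,2]>lo)&(P[:,2]<hi)
    if grey: m&=C[:,1]<60
    return P[m],C[m]
def fit_pipe(Q,angs):
    """points -> corner x,y and yaw: distance 15 mm from the leg axes"""
    def res(t):
        D=[]
        for a in angs:
            e=np.array([np.cos(t[2]+a),np.sin(t[2]+a)]); v=Q[:,:2]-t[:2]
            s=np.clip(v@e,0,.034); w=v-s[:,None]*e
            D.append(np.sqrt((w**2).sum(1)+(Q[:,2]-.015)**2))
        return np.min(D,0)-.015
    best=min((least_squares(res,[*Q[:,:2].mean(0),y],loss='soft_l1',f_scale=.002,x_scale=[.01,.01,.3]) for y in np.arange(0,2*np.pi,np.pi/4)),key=lambda r:r.cost)
    x=best.x; return x[:2].round(4),np.degrees(x[2])%360,np.sqrt(np.mean(np.minimum(abs(best.fun),.01)**2))
H=np.pi/2
def fittings(P,C,guess):
    for n,g in guess.items():
        Q,_=near(P,C,g,.06,.008,.04)
        if len(Q)<100: print(n,'none',len(Q)); continue
        if 'hex' in n:
            T=Q[(Q[:,2]>.0195)&(Q[:,2]<.025)]; r=cv2.minAreaRect((T[:,:2]*1000).astype(np.float32)); print(n,np.round(r[0],1),np.round(r[1],1),r[2])
        else: print(n,*fit_pipe(Q,[0,H] if 'elb' in n else [0,H,-H]))
def circ(X):
    f=least_squares(lambda t:np.hypot(X[:,0]-t[0],X[:,1]-t[1])-t[2],[*X.mean(0)[:2],.08],loss='soft_l1',f_scale=.002); return f.x.round(4)
def cover(P,C,g=(.475,-.015)):
    Q,_=near(P,C,g,.13,.011,.021); h=cv2.convexHull((Q[:,:2]*1000).astype(np.float32))[:,0]/1000; 
    K=near(P,C,g,.06,.044,.06,False)[0]
    print('cover',circ(h),'knobtop',K.mean(0).round(4),len(K))
E
python3 - <<'E'
from meas import *
V=[]
for n in('scene','side'):
    p=dict(np.load('/tmp/%s0.npz'%n)); V.append((p['im'],p['d'],p))
for vs in (V,V[:1],V[1:]):
    P,C=merged(vs)
    fittings(P,C,dict(elbA=(.416,-.194),elbB=(.507,-.178),hex=(.428,-.317),tee=(.634,-.298)))
    cover(P,C)
    R,_=near(P,C,(.5,.19),.12,.134,.146); R=R[np.hypot(*(R[:,:2]-[.5,.19]).T)>.06]
    c=circ(R); print('tub',c,len(R),R[:,2].mean())
    B,_=near(P,C,(.46,.32),.09,.108,.116); r=cv2.minAreaRect((B[:,:2]*1000).astype(np.float32)); print('box',np.round(r[0],1),np.round(r[1],1),r[2])
    m=(np.hypot(P[:,0]-.45,P[:,1]-.32)<.1)&(P[:,2]>.155)&(P[:,2]<.19); print('pad',P[m].mean(0),m.sum(), P[m].max(0))
for n,g,h in(('can',(.7,.23),(.09,.12)),('jar',(.32,.34),(.06,.1)),('tape',(.71,-.235),(.05,.08))):
    Q=near(*merged(V),g,.08,*h,False)[0]; print(n,Q.min(0).round(3),Q.max(0).round(3))
E
```

```text
elbA [ 0.427  -0.1951] 134.19116071374714 0.0025276087866584135
elbB [ 0.5148 -0.1751] 168.90600857531084 0.002611144485813911
hex [ 426.7 -320.3] [36.3 43.6] 18.010528564453125
tee [ 0.6388 -0.2947] 206.51290049219602 0.002946111439574004
cover [ 0.4752 -0.0154  0.0924] knobtop [ 0.4758 -0.0143  0.0496] 190
tub [0.4965 0.2164 0.0819] 1128 0.13876343291669724
box [469.7 314.5] [131.7 127.6] 11.774978637695312
pad [0.44256655 0.33709338 0.16846616] 724 [0.4703707  0.35425597 0.17970717]
elbA [ 0.4261 -0.1957] 134.44111833303123 0.0019161067481180457
elbB [ 0.5125 -0.1702] 176.89976156843164 0.002316369344165419
hex [ 427.3 -322.3] [36.3 39.5] 18.010528564453125
tee [ 0.6377 -0.2938] 207.959713984826 0.0027321381567221694
cover [ 0.4754 -0.0163  0.0917] knobtop [ 0.4764 -0.0182  0.0494] 89
tub [0.4971 0.2129 0.0818] 383 0.13823923260476506
box [471.9 309.9] [125.2 122.3] 9.701171875
pad [0.44488614 0.32964748 0.166942  ] 158 [0.4703707  0.35167865 0.17842126]
elbA [ 0.4287 -0.2053] 117.84570872780368 0.002376059235822443
elbB [ 0.5222 -0.1824] 154.47944176712434 0.0024116591299090167
hex [ 427.3 -318.4] [32.3 40.2] 18.12928581237793
tee [ 0.6414 -0.2991] 198.17215080700848 0.0030116414555064284
cover [ 0.4755 -0.0129  0.0917] knobtop [ 0.4753 -0.0108  0.0497] 101
tub [0.4963 0.2182 0.0814] 745 0.13903292113075094
box [469.3 316.5] [131.7 123.5] 11.774978637695312
pad [0.44191904 0.33917191 0.16889163] 566 [0.47022672 0.35425597 0.17970717]
can [0.676 0.191 0.09 ] [0.766 0.287 0.114]
jar [0.3   0.311 0.06 ] [0.358 0.375 0.09 ]
tape [ 0.682 -0.256  0.05 ] [ 0.752 -0.212  0.068]
```

```bash
cat > go.py <<'E'
from h import *
import sys
from scipy.spatial.transform import Rotation as Ro
# usage: go.py x y z yaw(tool x, deg) [g: z is of grasp point]
def plan(x,y,z,yaw,tilt=None):
    s=observe(); R=np.array(s['tool_rot']); c,n=np.cos(np.radians(yaw)),np.sin(np.radians(yaw))
    T=np.array([[c,n,0],[n,-c,0],[0,0,-1.]])
    sh=R.T@(np.array([x,y,z])-s['position'])/.5; tu=Ro.from_matrix(R.T@T).as_rotvec()/np.pi
    print('t',round(s['time_s'],2),'q1',round(s['q'][0],1),'q6',round(s['q'][5],1),'shift',sh.round(4),'turn',tu.round(4),'rows',max(np.linalg.norm(sh)*10,np.linalg.norm(tu)*180/8.59).round(1))
if __name__=='__main__': plan(*map(float,sys.argv[1:5]))
E
python3 go.py .45 -.28 .30 0
```

```text
t 0.15 q1 -82.6 q6 -12.3 shift [ 0.6577 -0.2685 -0.1378] turn [-0.0004 -0.      0.1097] rows 7.2
```

```bash
python3 -m handwheel '[[[0.658,-0.268,-0.138],[0,0,0.11]],[[0.658,-0.268,-0.138],[0,0,0.11]],[[0.658,-0.268,-0.138],[0,0,0.11]],[[0.658,-0.268,-0.138],[0,0,0.11]],[[0.658,-0.268,-0.138],[0,0,0.11]],[[0.658,-0.268,-0.138],[0,0,0.11]],[[0.658,-0.268,-0.138],[0,0,0.11]],[[0.658,-0.268,-0.138],[0,0,0.11]],[[0.658,-0.268,-0.138],[0,0,0.11]],[[0.658,-0.268,-0.138],[0,0,0.11]]]' 1 60
cat > look.py <<'E'
from meas import *
import sys
im,d,p=snap('wrist'); save(sys.argv[1]+'.png',im)
P,C=merged([(im,d,p)])
np.savez('/tmp/w.npz',im=im,d=d,**p)
G=dict(elbA=(.416,-.194),elbB=(.507,-.178),hex=(.428,-.317),tee=(.634,-.298))
fittings(P,C,G); cover(P,C)
for n,g in G.items():print(n,np.round(proj(p,[*g,.02])))
E
python3 look.py w1
```

```text
time_s: 1.15
position: [0.45, -0.2804, 0.2999]
tool_rot: [[1.0, -0.0, -0.001], [-0.0, -1.0, 0.0], [-0.001, -0.0, -1.0]]
ft_force: [0.3, -0.5, -0.5]
grip_width: 0.0853
gripper_force: 0.0
elbA [ 0.4254 -0.1965] 134.74125862886757 0.0021958196439346577
elbB [ 0.5143 -0.1773] 167.226385953045 0.002367307285125601
hex [ 426.6 -321.6] [36.4 39.8] 12.596992492675781
tee [ 0.6405 -0.2941] 209.33580076345945 0.002338393287656273
cover [ 0.475  -0.0164  0.0919] knobtop [ 0.4753 -0.0182  0.0484] 464
elbA [247. 214.]
elbB [228. 132.]
hex [356. 204.]
tee [341.   1.]
```

View pics/w1.png

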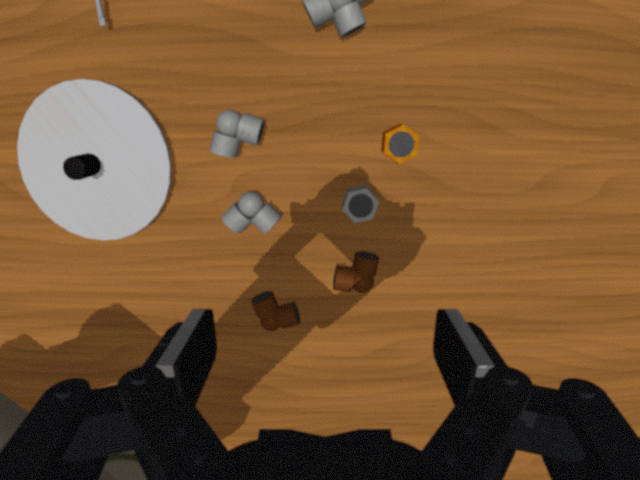

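```bash
python3 go.py .4063 -.2155 .08 44.7;python3 go.py .4063 -.2155 .003 44.7
```

```text
t 1.2 q1 -44.8 q6 45.3 shift [-0.0864 -0.1303  0.4399] turn [-2.000e-04  2.000e-04 -2.488e-01] rows 5.2
t 1.2 q1 -44.8 q6 45.3 shift [-0.0863 -0.1302  0.5939] turn [-2.000e-04  2.000e-04 -2.488e-01] rows 6.1
```

```bash
python3 -m handwheel '[[[-0.086,-0.13,0.3],[0,0,-0.249]],[[-0.086,-0.13,0.3],[0,0,-0.249]],[[-0.086,-0.13,0.3],[0,0,-0.249]],[[-0.086,-0.13,0.3],[0,0,-0.249]],[[-0.086,-0.13,0.44],[0,0,-0.249]],[[-0.086,-0.13,0.44],[0,0,-0.249]],[[-0.086,-0.13,0.5],[0,0,-0.249]],[[-0.086,-0.13,0.55],[0,0,-0.249]],[[-0.086,-0.13,0.594],[0,0,-0.249]],[[-0.086,-0.13,0.594],[0,0,-0.249]]]' 1 60
python3 -m handwheel '[[[0,0,0],[0,0,0]],[[0,0,0],[0,0,0]],[[0,0,0],[0,0,0]],[[0,0,0],[0,0,0]],[[0,0,0],[0,0,0]],[[0,0,0],[0,0,0]],[[0,0,0],[0,0,0]],[[0,0,0],[0,0,0]]]' 0 60
```

```text
time_s: 2.2
position: [0.4055, -0.2153, 0.0013]
tool_rot: [[0.711, 0.703, -0.004], [0.703, -0.711, 0.003], [-0.0, -0.005, -1.0]]
ft_force: [0.2, -0.0, 0.8]
grip_width: 0.0855
gripper_force: 0.0
time_s: 3.0
position: [0.4077, -0.2156, 0.0043]
tool_rot: [[0.71, 0.705, 0.001], [0.705, -0.71, -0.002], [-0.0, 0.002, -1.0]]
ft_force: [-1.6, 0.1, 8.1]
grip_width: 0.028
gripper_force: 58.5
```

```bash
python3 -m handwheel '[[[0,0,-0.1],[0,0,0]],[[0,0,-0.2],[0,0,0]],[[0,0,-0.3],[0,0,0]],[[0,0,-0.4],[0,0,0]],[[0,0,-0.5],[0,0,0]],[[0,0,-0.5],[0,0,0]],[[0,0,-0.5],[0,0,0]]]'
python3 go.py .4715 .1905 .25 44.7
```

```text
time_s: 3.7
position: [0.4071, -0.215, 0.2538]
tool_rot: [[0.71, 0.704, 0.001], [0.704, -0.71, -0.001], [0.0, 0.002, -1.0]]
ft_force: [0.0, 0.2, -2.7]
grip_width: 0.0276
gripper_force: 60.5
t 3.7 q1 -42.6 q6 2.6 shift [ 0.6627 -0.485   0.0068] turn [ 0.0005 -0.      0.0005] rows 8.2
```

```bash
python3 -m handwheel '[[[0.66,-0.485,0],[0,0,0]],[[0.66,-0.485,0],[0,0,0]],[[0.66,-0.485,0],[0,0,0]],[[0.66,-0.485,0],[0,0,0]],[[0.66,-0.485,0],[0,0,0]],[[0.66,-0.485,0],[0,0,0]],[[0.66,-0.485,0],[0,0,0]],[[0.66,-0.485,0],[0,0,0]],[[0.66,-0.485,0],[0,0,0]],[[0.66,-0.485,0],[0,0,0]]]'
cat > tub.py <<'E'
from meas import *
import sys
im,d,p=snap('wrist'); save(sys.argv[1]+'.png',im)
P,C=merged([(im,d,p)])
R,_=near(P,C,(.4965,.216),.1,.130,.148); R=R[np.hypot(*(R[:,:2]-[.4965,.216]).T)>.07]
print('tub',circ(R),len(R),np.median(R[:,2]))
E
python3 tub.py w2; python3 go.py .4715 .1905 .09 44.7
```

```text
time_s: 4.7
position: [0.47, 0.1905, 0.2514]
tool_rot: [[0.708, 0.706, -0.004], [0.706, -0.708, -0.001], [-0.003, -0.002, -1.0]]
ft_force: [-0.9, -0.4, -1.5]
grip_width: 0.0279
gripper_force: 60.3
tub [0.4964 0.2147 0.0806] 5451 0.13840863901669773
t 4.75 q1 8.5 q6 53.7 shift [0.0048 0.0007 0.3234] turn [-0.0005  0.001   0.0008] rows 3.2
```

View pics/w2.png

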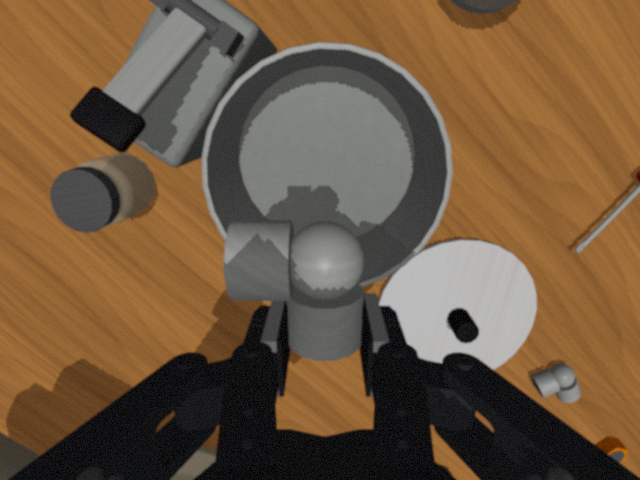

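The elbow is held and the tub mouth is clear below, centred near (325,160) in the wrist view. I'll lower it and release.

```bash
python3 -m handwheel '[[[0.005,0,0.1],[0,0,0]],[[0.005,0,0.2],[0,0,0]],[[0.005,0,0.29],[0,0,0]],[[0.005,0,0.33],[0,0,0]],[[0.005,0,0.33],[0,0,0]],[[0.005,0,0.33],[0,0,0]]]'
python3 -m handwheel '[[[0,0,0],[0,0,0]],[[0,0,0],[0,0,0]],[[0,0,0],[0,0,0]],[[0,0,0],[0,0,0]],[[0,0,-0.1],[0,0,0]],[[0,0,-0.2],[0,0,0]],[[0,0,-0.3],[0,0,0]],[[0,0,-0.35],[0,0,0]],[[0,0,-0.35],[0,0,0]]]' 0.7
python3 tub.py w3; python3 go.py .45 -.2 .28 0
```

```text
time_s: 5.35
position: [0.4729, 0.19, 0.0889]
tool_rot: [[0.711, 0.703, 0.0], [0.703, -0.711, -0.0], [0.0, 0.0, -1.0]]
ft_force: [1.0, 0.3, -1.2]
grip_width: 0.0285
gripper_force: 42.6
time_s: 6.25
position: [0.4736, 0.1914, 0.2673]
tool_rot: [[0.71, 0.705, 0.008], [0.705, -0.71, 0.001], [0.007, 0.005, -1.0]]
ft_force: [0.1, 0.2, -0.3]
grip_width: 0.0597
gripper_force: 0.0
tub [0.4964 0.2148 0.0807] 5869 0.13834557251561938
t 6.3 q1 8.7 q6 53.9 shift [-0.5835  0.5233 -0.0311] turn [ 0.0003 -0.0011  0.2488] rows 7.8
```

```bash
python3 -m handwheel '[[[-0.583,0.523,-0.03],[0,0,0.249]],[[-0.583,0.523,-0.03],[0,0,0.249]],[[-0.583,0.523,-0.03],[0,0,0.249]],[[-0.583,0.523,-0.03],[0,0,0.249]],[[-0.583,0.523,-0.03],[0,0,0.249]],[[-0.583,0.523,-0.03],[0,0,0.249]],[[-0.583,0.523,-0.03],[0,0,0.249]],[[-0.583,0.523,-0.03],[0,0,0.249]],[[-0.583,0.523,-0.03],[0,0,0.249]],[[-0.583,0.523,-0.03],[0,0,0.249]]]' 1 60
python3 look.py w4
```

```text
time_s: 7.3
position: [0.4493, -0.2002, 0.2768]
tool_rot: [[1.0, -0.003, -0.002], [-0.003, -1.0, 0.002], [-0.002, -0.002, -1.0]]
ft_force: [1.1, 0.3, 0.3]
grip_width: 0.0853
gripper_force: 0.0
elbA none 0
elbB [ 0.5148 -0.1794] 163.77022398059097 0.0021584463380116287
hex [ 426.8 -321.2] [36.8 39.6] 72.13675689697266
tee [ 0.6381 -0.3015] 196.73231965391636 0.0022111676458916275
cover [ 0.475  -0.0165  0.0916] knobtop [ 0.4756 -0.0174  0.0487] 534
elbA [318. 219.]
elbB [302. 132.]
hex [433. 208.]
tee [428.  -6.]
```

```bash
python3 go.py .508 -.2047 .003 76
```

```text
t 7.35 q1 -37.7 q6 52.3 shift [0.1181 0.0117 0.5481] turn [-9.000e-04  1.000e-04 -4.225e-01] rows 8.9
```

```bash
python3 -m handwheel '[[[0.117,0.01,0.3],[0,0,-0.422]],[[0.117,0.01,0.3],[0,0,-0.422]],[[0.117,0.01,0.3],[0,0,-0.422]],[[0.117,0.01,0.3],[0,0,-0.422]],[[0.117,0.01,0.3],[0,0,-0.422]],[[0.117,0.01,0.35],[0,0,-0.422]],[[0.117,0.01,0.4],[0,0,-0.422]],[[0.117,0.01,0.4],[0,0,-0.422]],[[0.117,0.01,0.4],[0,0,-0.422]],[[0.117,0.01,0.4],[0,0,-0.422]]]' 1 60
python3 go.py .508 -.2047 .003 76
```

```text
time_s: 8.35
position: [0.5083, -0.2033, 0.078]
tool_rot: [[0.24, 0.971, -0.001], [0.971, -0.24, 0.001], [0.0, -0.001, -1.0]]
ft_force: [-0.4, -0.3, -0.6]
grip_width: 0.0854
gripper_force: 0.0
t 8.35 q1 -34.2 q6 -20.3 shift [-0.003   0.0003  0.15  ] turn [-0.0003 -0.0001  0.0005] rows 1.5
```

```bash
python3 -m handwheel '[[[-0.003,0,0.06],[0,0,0]],[[-0.003,0,0.11],[0,0,0]],[[-0.003,0,0.148],[0,0,0]],[[-0.003,0,0.148],[0,0,0]]]' 1 60
python3 -m handwheel '[[[0,0,0],[0,0,0]],[[0,0,0],[0,0,0]],[[0,0,0],[0,0,0]],[[0,0,0],[0,0,0]],[[0,0,0],[0,0,0]],[[0,0,0],[0,0,0]],[[0,0,0],[0,0,0]],[[0,0,0],[0,0,0]]]' 0 70
python3 -m handwheel '[[[0,0,-0.1],[0,0,0]],[[0,0,-0.2],[0,0,0]],[[0,0,-0.3],[0,0,0]],[[0,0,-0.4],[0,0,0]],[[0,0,-0.5],[0,0,0]],[[0,0,-0.5],[0,0,0]],[[0,0,-0.5],[0,0,0]]]'
python3 go.py .535 .2 .25 160
```

```text
time_s: 8.75
position: [0.5069, -0.2047, 0.0023]
tool_rot: [[0.245, 0.969, -0.004], [0.969, -0.245, 0.003], [0.002, -0.004, -1.0]]
ft_force: [0.7, 0.3, 0.6]
grip_width: 0.0858
gripper_force: 0.0
time_s: 9.55
position: [0.5084, -0.2066, 0.0054]
tool_rot: [[0.244, 0.97, 0.002], [0.97, -0.244, -0.001], [-0.001, 0.002, -1.0]]
ft_force: [0.4, 0.9, 6.4]
grip_width: 0.0275
gripper_force: 68.3
time_s: 10.25
position: [0.5078, -0.2063, 0.2549]
tool_rot: [[0.244, 0.97, 0.001], [0.97, -0.244, -0.001], [-0.001, 0.001, -1.0]]
ft_force: [0.5, 0.4, -2.5]
grip_width: 0.0277
gripper_force: 69.7
t 10.25 q1 -34.5 q6 -20.4 shift [ 0.8014 -0.1451  0.0091] turn [ 2.000e-04  5.000e-04 -4.672e-01] rows 9.8
```

```bash
python3 -m handwheel '[[[0.8,-0.145,0],[0,0,-0.467]],[[0.8,-0.145,0],[0,0,-0.467]],[[0.8,-0.145,0],[0,0,-0.467]],[[0.8,-0.145,0],[0,0,-0.467]],[[0.8,-0.145,0],[0,0,-0.467]],[[0.8,-0.145,0],[0,0,-0.467]],[[0.8,-0.145,0],[0,0,-0.467]],[[0.8,-0.145,0],[0,0,-0.467]],[[0.8,-0.145,0],[0,0,-0.467]],[[0.8,-0.145,0],[0,0,-0.467]]]'
python3 go.py .535 .2 .1 160
```

```text
time_s: 11.25
position: [0.5339, 0.2012, 0.2517]
tool_rot: [[-0.943, 0.334, -0.005], [0.334, 0.943, -0.001], [0.004, -0.002, -1.0]]
ft_force: [-0.5, -0.0, -0.9]
grip_width: 0.0273
gripper_force: 69.8
t 11.25 q1 8.8 q6 -61.7 shift [-0.0041 -0.0009  0.3035] turn [-0.0007 -0.0013  0.0027] rows 3.0
```

```bash
python3 -m handwheel '[[[-0.004,0,0.1],[0,0,0]],[[-0.004,0,0.2],[0,0,0]],[[-0.004,0,0.28],[0,0,0]],[[-0.004,0,0.31],[0,0,0]],[[-0.004,0,0.31],[0,0,0]],[[-0.004,0,0.31],[0,0,0]]]'
python3 -m handwheel '[[[0,0,0],[0,0,0]],[[0,0,0],[0,0,0]],[[0,0,0],[0,0,0]],[[0,0,0],[0,0,0]],[[0,0,-0.1],[0,0,0]],[[0,0,-0.2],[0,0,0]],[[0,0,-0.3],[0,0,0]],[[0,0,-0.35],[0,0,0]],[[0,0,-0.35],[0,0,0]]]' 0.6
python3 tub.py w5; python3 go.py .45 -.28 .28 0
```

```text
time_s: 11.85
position: [0.5366, 0.1985, 0.0989]
tool_rot: [[-0.94, 0.343, -0.001], [0.343, 0.94, -0.0], [0.001, -0.001, -1.0]]
ft_force: [-0.6, -0.5, -0.1]
grip_width: 0.0273
gripper_force: 69.8
time_s: 12.75
position: [0.5378, 0.1988, 0.2787]
tool_rot: [[-0.94, 0.342, 0.008], [0.342, 0.94, 0.001], [-0.007, 0.004, -1.0]]
ft_force: [0.4, -0.5, -0.7]
grip_width: 0.051
gripper_force: 0.0
tub [0.4958 0.2145 0.0807] 5554 0.13833087766275573
t 12.8 q1 8.5 q6 -61.5 shift [-0.1641 -0.9591 -0.0093] turn [ 1.600e-03 -5.000e-04  8.888e-01] rows 18.6
```

```bash
python3 go.py .55 -.38 .28 100
```

```text
t 12.8 q1 8.5 q6 -61.5 shift [-0.4205 -1.0785 -0.0087] turn [0.001  0.0006 0.3332] rows 11.6
```

```bash
python3 -m handwheel '[[[-0.38,-0.98,0],[0,0,0.333]],[[-0.38,-0.98,0],[0,0,0.333]],[[-0.38,-0.98,0],[0,0,0.333]],[[-0.38,-0.98,0],[0,0,0.333]],[[-0.38,-0.98,0],[0,0,0.333]],[[-0.38,-0.98,0],[0,0,0.333]],[[-0.38,-0.98,0],[0,0,0.333]],[[-0.38,-0.98,0],[0,0,0.333]],[[-0.38,-0.98,0],[0,0,0.333]],[[-0.38,-0.98,0],[0,0,0.333]]]' 1 60
python3 -m handwheel '[[[0,0,0],[0,0,0]],[[0,0,0],[0,0,0]]]'
python3 look.py w6;python3 go.py .4268 -.3215 .08 162
```

```text
time_s: 13.8
position: [0.5463, -0.3032, 0.2725]
tool_rot: [[-0.174, 0.985, -0.002], [0.985, 0.174, 0.002], [0.002, -0.002, -1.0]]
ft_force: [0.8, 0.5, -0.6]
grip_width: 0.0853
gripper_force: 0.0
time_s: 14.0
position: [0.5465, -0.302, 0.2722]
tool_rot: [[-0.172, 0.985, -0.003], [0.985, 0.172, 0.003], [0.003, -0.002, -1.0]]
ft_force: [0.0, 0.8, -0.6]
grip_width: 0.0854
gripper_force: 0.0
elbA none 0
elbB none 0
hex [ 426.5 -321.5] [35.8 41. ] 72.87152099609375
tee [ 0.6392 -0.2962] 206.23298121527054 0.0026524065640524774
t 14.05 q1 -39.7 q6 -49.7 shift [ 3.000e-04 -2.428e-01  3.861e-01] turn [-0.     -0.0009 -0.3443] rows 7.2Traceback (most recent call last):
  File "look.py", line 7, in <module>
    fittings(P,C,G); cover(P,C)
                     ~~~~~^^^^^
  File "meas.py", line 34, in cover
    Q,_=near(P,C,g,.13,.011,.021); h=cv2.convexHull((Q[:,:2]*1000).astype(np.float32))[:,0]/1000;
                                     ~~~~~~~~~~~~~~~~~~~~~~~~~~~~~~~~~~~~~~~~~~~~~~~~~^^^^^
TypeError: 'NoneType' object is not subscriptable
```

```bash
python3 -m handwheel '[[[0,-0.243,0.3],[0,0,-0.349]],[[0,-0.243,0.3],[0,0,-0.349]],[[0,-0.243,0.3],[0,0,-0.349]],[[0,-0.243,0.35],[0,0,-0.349]],[[0,-0.243,0.35],[0,0,-0.349]],[[0,-0.243,0.35],[0,0,-0.349]],[[0,-0.243,0.38],[0,0,-0.349]],[[0,-0.243,0.38],[0,0,-0.349]],[[0,-0.243,0.38],[0,0,-0.349]],[[0,-0.243,0.38],[0,0,-0.349]]]' 1 60
python3 go.py .4266 -.3215 .002 162.9
```

```text
time_s: 15.05
position: [0.4277, -0.3216, 0.0846]
tool_rot: [[-0.956, 0.295, 0.0], [0.295, 0.956, -0.0], [-0.0, -0.0, -1.0]]
ft_force: [-0.1, -0.0, 0.3]
grip_width: 0.0855
gripper_force: 0.0
t 15.05 q1 -49.6 q6 -122.5 shift [ 0.0022 -0.0005  0.1652] turn [-0.      0.0001 -0.0003] rows 1.7
```

View pics/w6.png

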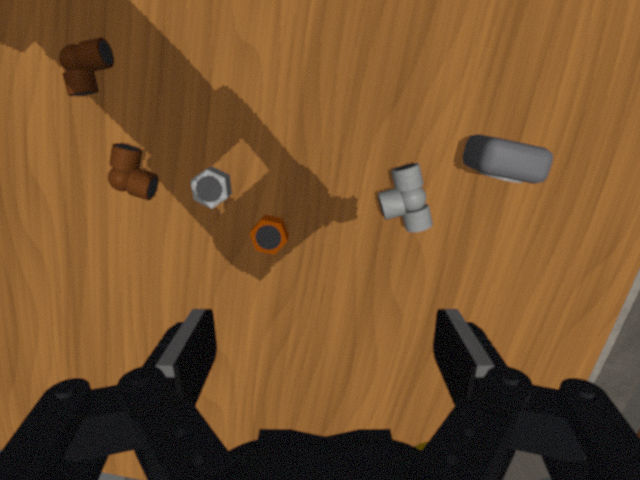

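The wrist view shows the steel cap at (210,188), the orange cap at (268,236), the tee at (410,200) and the tape measure at (508,160). I take the steel cap now.

```bash
python3 -m handwheel '[[[0.002,0,0.06],[0,0,0]],[[0.002,0,0.12],[0,0,0]],[[0.002,0,0.164],[0,0,0]],[[0.002,0,0.164],[0,0,0]]]' 1 60
python3 -m handwheel '[[[0,0,0],[0,0,0]],[[0,0,0],[0,0,0]],[[0,0,0],[0,0,0]],[[0,0,0],[0,0,0]],[[0,0,0],[0,0,0]],[[0,0,0],[0,0,0]],[[0,0,0],[0,0,0]],[[0,0,0],[0,0,0]]]' 0 70
python3 -m handwheel '[[[0,0,-0.1],[0,0,0]],[[0,0,-0.2],[0,0,0]],[[0,0,-0.3],[0,0,0]],[[0,0,-0.4],[0,0,0]],[[0,0,-0.5],[0,0,0]],[[0,0,-0.5],[0,0,0]],[[0,0,-0.5],[0,0,0]]]'
python3 go.py .48 .255 .25 120
```

```text
time_s: 15.45
position: [0.4257, -0.3208, 0.0004]
tool_rot: [[-0.955, 0.295, -0.003], [0.295, 0.955, 0.004], [0.004, 0.003, -1.0]]
ft_force: [-0.5, 0.9, 0.2]
grip_width: 0.0857
gripper_force: 0.0
time_s: 16.25
position: [0.4269, -0.3226, 0.0037]
tool_rot: [[-0.956, 0.295, 0.002], [0.295, 0.956, -0.002], [-0.002, -0.001, -1.0]]
ft_force: [-0.9, 1.3, 7.1]
grip_width: 0.0346
gripper_force: 70.7
time_s: 16.95
position: [0.4263, -0.3221, 0.2531]
tool_rot: [[-0.956, 0.295, 0.001], [0.295, 0.956, -0.001], [-0.002, -0.001, -1.0]]
ft_force: [-0.3, -0.2, -0.7]
grip_width: 0.0342
gripper_force: 70.7
t 16.95 q1 -49.8 q6 -122.6 shift [0.2377 1.1345 0.0046] turn [-1.000e-04  6.000e-04  2.381e-01] rows 11.6
```

```bash
python3 go.py .48 .245 .25 110; python3 -m handwheel '[[[0.23,0.98,0],[0,0,0.29]],[[0.23,0.98,0],[0,0,0.29]],[[0.23,0.98,0],[0,0,0.29]],[[0.23,0.98,0],[0,0,0.29]],[[0.23,0.98,0],[0,0,0.29]],[[0.23,0.98,0],[0,0,0.29]],[[0.23,0.98,0],[0,0,0.29]],[[0.23,0.98,0],[0,0,0.29]],[[0.23,0.98,0],[0,0,0.29]],[[0.23,0.98,0],[0,0,0.29]]]'
python3 go.py .48 .245 .11 110
```

```text
t 16.95 q1 -49.8 q6 -122.6 shift [0.2318 1.1154 0.0046] turn [-1.000e-04  6.000e-04  2.936e-01] rows 11.4
time_s: 17.95
position: [0.4581, 0.1533, 0.2507]
tool_rot: [[-0.353, 0.936, -0.003], [0.936, 0.353, -0.0], [0.001, -0.003, -1.0]]
ft_force: [1.9, -0.4, -1.7]
grip_width: 0.0347
gripper_force: 70.7
t 17.95 q1 4.4 q6 -16.2 shift [0.1559 0.1066 0.2811] turn [-0.001  -0.0003  0.0036] rows 3.4
```

```bash
python3 -m handwheel '[[[0.15,0.1,0],[0,0,0]],[[0.15,0.1,0],[0,0,0]],[[0.15,0.1,0],[0,0,0]],[[0.15,0.1,0.1],[0,0,0]],[[0.15,0.1,0.2],[0,0,0]],[[0.15,0.1,0.28],[0,0,0]],[[0.15,0.1,0.28],[0,0,0]],[[0.15,0.1,0.28],[0,0,0]]]'
python3 -m handwheel '[[[0,0,0],[0,0,0]],[[0,0,0],[0,0,0]],[[0,0,0],[0,0,0]],[[0,0,0],[0,0,0]],[[0,0,-0.1],[0,0,0]],[[0,0,-0.2],[0,0,0]],[[0,0,-0.3],[0,0,0]],[[0,0,-0.35],[0,0,0]],[[0,0,-0.35],[0,0,0]]]' 0.6
python3 go.py .62 -.27 .28 114
```

```text
time_s: 18.75
position: [0.4794, 0.2388, 0.1125]
tool_rot: [[-0.352, 0.936, -0.001], [0.936, 0.352, -0.0], [0.0, -0.002, -1.0]]
ft_force: [1.2, -0.2, -1.4]
grip_width: 0.0344
gripper_force: 70.5
time_s: 19.65
position: [0.4804, 0.2394, 0.2916]
tool_rot: [[-0.353, 0.936, 0.008], [0.936, 0.353, 0.002], [-0.001, 0.008, -1.0]]
ft_force: [0.7, 0.0, 0.6]
grip_width: 0.0513
gripper_force: 0.0
t 19.65 q1 13.8 q6 -6.8 shift [-1.0518 -0.0985  0.0235] turn [ 0.0026  0.0004 -0.0185] rows 10.6
```

```bash
python3 go.py .53 -.27 .28 24; python3 -m handwheel '[[[-0.99,-0.22,0.02],[0,0,0.478]],[[-0.99,-0.22,0.02],[0,0,0.478]],[[-0.99,-0.22,0.02],[0,0,0.478]],[[-0.99,-0.22,0.02],[0,0,0.478]],[[-0.99,-0.22,0.02],[0,0,0.478]],[[-0.99,-0.22,0.02],[0,0,0.478]],[[-0.99,-0.22,0.02],[0,0,0.478]],[[-0.99,-0.22,0.02],[0,0,0.478]],[[-0.99,-0.22,0.02],[0,0,0.478]],[[-0.99,-0.22,0.02],[0,0,0.478]]]' 1 60
python3 -m handwheel '[[[0,0,0],[0,0,0]],[[0,0,0],[0,0,0]]]'
python3 look.py w7;python3 go.py .614 -.307 .08 24
```

```text
t 19.65 q1 13.8 q6 -6.8 shift [-0.9883 -0.2669  0.022 ] turn [ 0.0024 -0.0017  0.4815] rows 10.2
time_s: 20.65
position: [0.5498, -0.2577, 0.2764]
tool_rot: [[0.911, 0.412, -0.001], [0.412, -0.911, 0.001], [-0.001, -0.001, -1.0]]
ft_force: [1.4, 0.5, -0.0]
grip_width: 0.0857
gripper_force: 0.0
time_s: 20.85
position: [0.5497, -0.2565, 0.2759]
tool_rot: [[0.909, 0.417, -0.002], [0.417, -0.909, 0.002], [-0.001, -0.002, -1.0]]
ft_force: [0.4, 0.1, 0.7]
grip_width: 0.0851
gripper_force: 0.0
elbA none 0
elbB none 0
hex none 0
tee [ 0.6381 -0.2962] 206.92485355512298 0.0023147060247686495
cover [ 0.4751 -0.0164  0.0917] knobtop [ 0.4759 -0.0178  0.0485] 535
elbA [225. 272.]
elbB [240. 194.]
hex [328. 304.]
tee [397. 130.]
t 20.9 q1 -36.1 q6 29.2 shift [0.0735 0.1482 0.3929] turn [-0.0006  0.0002  0.0042] rows 4.3
```

```bash
python3 -m handwheel '[[[0.073,0.148,0.2],[0,0,0]],[[0.073,0.148,0.3],[0,0,0]],[[0.073,0.148,0.36],[0,0,0]],[[0.073,0.148,0.36],[0,0,0]],[[0.073,0.148,0.4],[0,0,0]],[[0.073,0.148,0.46],[0,0,0]],[[0.073,0.148,0.51],[0,0,0]],[[0.073,0.148,0.546],[0,0,0]],[[0.073,0.148,0.546],[0,0,0]]]' 1 60
python3 -m handwheel '[[[0,0,0],[0,0,0]],[[0,0,0],[0,0,0]],[[0,0,0],[0,0,0]],[[0,0,0],[0,0,0]],[[0,0,0],[0,0,0]],[[0,0,0],[0,0,0]],[[0,0,0],[0,0,0]],[[0,0,0],[0,0,0]]]' 0 70
python3 -m handwheel '[[[0,0,-0.1],[0,0,0]],[[0,0,-0.2],[0,0,0]],[[0,0,-0.3],[0,0,0]],[[0,0,-0.4],[0,0,0]],[[0,0,-0.5],[0,0,0]],[[0,0,-0.52],[0,0,0]],[[0,0,-0.52],[0,0,0]]]'
python3 go.py .5 .175 .26 90
```

```text
time_s: 21.8
position: [0.6133, -0.3052, 0.0021]
tool_rot: [[0.907, 0.42, -0.004], [0.42, -0.907, 0.003], [-0.002, -0.005, -1.0]]
ft_force: [-0.0, -0.5, -0.0]
grip_width: 0.0855
gripper_force: 0.0
time_s: 22.6
position: [0.6147, -0.3081, 0.0058]
tool_rot: [[0.908, 0.418, 0.002], [0.418, -0.908, -0.001], [0.001, 0.002, -1.0]]
ft_force: [-0.5, 0.5, 6.7]
grip_width: 0.0275
gripper_force: 68.6
time_s: 23.3
position: [0.6144, -0.3079, 0.2662]
tool_rot: [[0.908, 0.418, 0.003], [0.418, -0.908, -0.002], [0.002, 0.003, -1.0]]
ft_force: [-0.3, 0.4, -2.1]
grip_width: 0.0274
gripper_force: 69.2
t 23.3 q1 -36.5 q6 28.8 shift [ 0.1958 -0.9731  0.0097] turn [ 1.200e-03  1.000e-04 -3.627e-01] rows 9.9
```

```bash
python3 -m handwheel '[[[0.195,-0.975,0.01],[0,0,-0.363]],[[0.195,-0.975,0.01],[0,0,-0.363]],[[0.195,-0.975,0.01],[0,0,-0.363]],[[0.195,-0.975,0.01],[0,0,-0.363]],[[0.195,-0.975,0.01],[0,0,-0.363]],[[0.195,-0.975,0.01],[0,0,-0.363]],[[0.195,-0.975,0.01],[0,0,-0.363]],[[0.195,-0.975,0.01],[0,0,-0.363]],[[0.195,-0.975,0.01],[0,0,-0.363]],[[0.195,-0.975,0.01],[0,0,-0.363]]]'
python3 tub.py w8; python3 go.py .497 .175 .115 90
```

```text
time_s: 24.3
position: [0.4972, 0.1777, 0.257]
tool_rot: [[-0.001, 1.0, -0.005], [1.0, 0.001, -0.0], [-0.0, -0.005, -1.0]]
ft_force: [1.0, 0.2, -0.9]
grip_width: 0.0274
gripper_force: 69.2
tub [0.4961 0.215  0.0805] 4383 0.13845764584063674
t 24.35 q1 7.4 q6 7.0 shift [-0.0175  0.0053  0.2841] turn [-0.0017 -0.0008  0.0019] rows 2.8
```

View pics/w8.png

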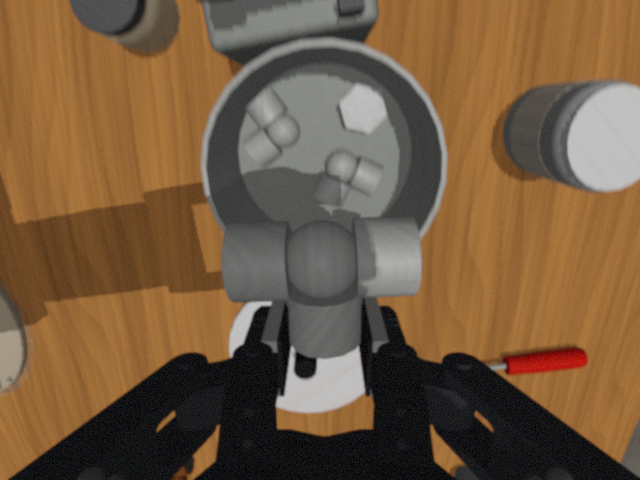

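Both elbows, at (275,130) and (345,175), and the cap at (362,108) lie in the tub. The tee is held above it. I'll lower and release it.

```bash
python3 -m handwheel '[[[-0.02,0,0],[0,0,0]],[[-0.02,0,0.1],[0,0,0]],[[-0.02,0,0.2],[0,0,0]],[[-0.02,0,0.28],[0,0,0]],[[-0.02,0,0.3],[0,0,0]],[[-0.02,0,0.3],[0,0,0]],[[-0.02,0,0.3],[0,0,0]]]'
python3 -m handwheel '[[[0,0,0],[0,0,0]],[[0,0,0],[0,0,0]],[[0,0,0],[0,0,0]],[[0,0,0],[0,0,0]],[[0,0,-0.1],[0,0,0]],[[0,0,-0.2],[0,0,0]],[[0,0,-0.3],[0,0,0]],[[0,0,-0.35],[0,0,0]],[[0,0,-0.35],[0,0,0]]]' 0.6
python3 tub.py w9; python3 - <<'E'
from meas import *
V=[]
for n in('scene','side'):
    im,d,p=snap(n); V.append((im,d,p)); save(n+'1.png',im)
w=dict(np.load('/tmp/w.npz'))
c=np.array([.4961,.2147])
im,d,p=snap('wrist')
P,C=merged([(im,d,p)]); m=np.hypot(*(P[:,:2]-c).T)<.07
print('tub content z pct',np.percentile(P[m][:,2],[5,50,95,99.5]))
P,C=merged(V)
# grey stuff on bench 8..40mm
for im,d,p in V:
    W=cloud(p,d); m=(W[...,2]>.008)&(W[...,2]<.05)&(W[...,0]>.15)&(W[...,0]<.85)&(abs(W[...,1])<.55)
    k,l,st,cc=cv2.connectedComponentsWithStats(m.astype(np.uint8))
    for i in range(1,k):
        if st[i,4]>80: print(cc[i].round(),st[i,4],np.nanmedian(W[l==i],0).round(3))
E
python3 go.py .41 -.016 .3 0
```

```text
time_s: 25.05
position: [0.4999, 0.1656, 0.1108]
tool_rot: [[-0.0, 1.0, 0.002], [1.0, 0.0, 0.0], [0.0, 0.002, -1.0]]
ft_force: [0.5, -0.3, -1.0]
grip_width: 0.0276
gripper_force: 69.4
time_s: 25.95
position: [0.5, 0.1661, 0.2885]
tool_rot: [[-0.001, 1.0, 0.008], [1.0, 0.001, 0.001], [0.001, 0.008, -1.0]]
ft_force: [0.3, 0.2, -0.0]
grip_width: 0.0512
gripper_force: 0.0
tub [0.4961 0.2148 0.0807] 5217 0.1383496097808826
tub content z pct [0.03876404 0.34071587 0.37063686 0.3754706 ]
[321. 182.] 167 [0.331 0.315 0.031]
[515. 218.] 386 [0.843 0.415 0.02 ]
[366. 199.] 155 [0.478 0.287 0.041]
[360. 237.] 1017 [0.529 0.144 0.026]
[448. 250.] 492 [0.728 0.2   0.03 ]
[309. 280.] 3769 [ 0.482 -0.026  0.016]
[186. 309.] 435 [ 0.293 -0.22   0.026]
[423. 330.] 751 [ 0.759 -0.042  0.021]
[173. 354.] 533 [ 0.346 -0.326  0.025]
[368. 407.] 468 [ 0.723 -0.254  0.031]
[224. 407.] 426 [ 0.498 -0.366  0.022]
[372. 175.] 151 [ 0.494 -0.354  0.022]
[424. 199.] 262 [ 0.339 -0.311  0.026]
[232. 225.] 477 [ 0.753 -0.029  0.02 ]
[435. 229.] 325 [ 0.287 -0.205  0.026]
[334. 265.] 3734 [ 0.466 -0.007  0.017]
[176. 323.] 582 [0.687 0.269 0.03 ]
[269. 325.] 1462 [0.527 0.206 0.041]
[ 50. 377.] 1779 [0.84  0.463 0.02 ]
[309. 365.] 476 [0.417 0.243 0.024]
[255. 423.] 698 [0.455 0.374 0.029]
[331. 456.] 340 [0.32  0.373 0.03 ]
t 26.15 q1 5.5 q6 5.4 shift [-0.3635 -0.1774 -0.0333] turn [-0.0006  0.0008  0.5003] rows 10.5
```

View pics/w9.png

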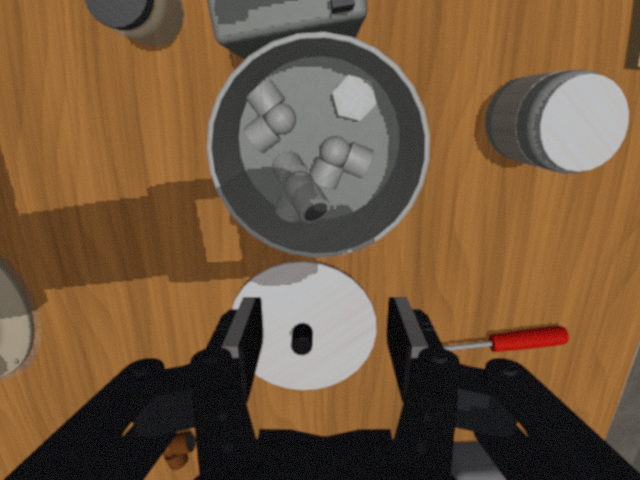

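View pics/scene1.png

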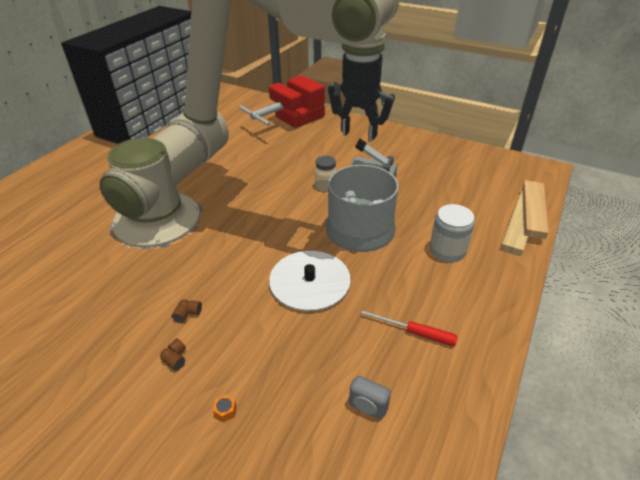

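All four fittings are in the tub: elbows at (272,115) and (342,160), cap at (354,98), and the tee tilted at (300,190). No other fitting is left on the bench. Next I check that nothing stands too high for the cover, then look at the knob.

```bash
python3 - <<'E'
from meas import *
im,d,p=snap('wrist'); W=cloud(p,d)
c=[.4961,.2148]; m=(np.hypot(W[...,0]-c[0],W[...,1]-c[1])<.07)&(W[...,2]<.2)&(W[...,2]>.03)
z=W[...,2][m]; print(np.percentile(z,[1,50,90,99,100]))
i=np.argwhere(m&(W[...,2]>.085)); print(len(i)); 
if len(i): print(i.mean(0),np.nanmean(W[i[:,0],i[:,1]],0))
E
python3 go.py .42 -.016 .28 90
```

```text
[0.03745546 0.04076937 0.07672013 0.10418207 0.10900999]
1264
[201.68433544 312.42879747] [0.48718641 0.16793013 0.09714105]
t 26.2 q1 5.5 q6 5.4 shift [-0.3635 -0.1575  0.0067] turn [-0.0009  0.0001  0.0003] rows 4.0
```

```bash
python3 go.py .475 -.09 .25 90; python3 -m handwheel '[[[-0.512,-0.05,0.07],[0,0,0]],[[-0.512,-0.05,0.07],[0,0,0]],[[-0.512,-0.05,0.07],[0,0,0]],[[-0.512,-0.05,0.07],[0,0,0]],[[-0.512,-0.05,0.07],[0,0,0]],[[-0.512,-0.05,0.07],[0,0,0]],[[-0.512,-0.05,0.07],[0,0,0]],[[-0.512,-0.05,0.07],[0,0,0]]]' 1 60
python3 - <<'E'
from meas import *
im,d,p=snap('wrist'); P,C=merged([(im,d,p)]); cover(P,C); save('w10.png',im)
# knob top by ray: dark pixels
hsv=cv2.cvtColor(im,cv2.COLOR_RGB2HSV); W=cloud(p,d)
g=np.hypot(W[...,0]-.475,W[...,1]+.016)<.04
m=(g&(W[...,2]>.043)&(W[...,2]<.06)).astype(np.uint8); cs=max(cv2.findContours(m,0,2)[0],key=cv2.contourArea)
(u,v),r=cv2.minEnclosingCircle(cs); print(u,v,r,onplane(p,u,v,.05))
f=((hsv[...,2]>150)&(hsv[...,1]<60)&(np.hypot(W[...,0]-.475,W[...,1]+.016)<.11)).astype(np.uint8)
cs=max(cv2.findContours(f,0,2)[0],key=cv2.contourArea)
X=np.array([onplane(p,*q[0],.016) for q in cs]); print('flange by rays',circ(X))
E
```

```text
t 26.2 q1 5.5 q6 5.4 shift [-0.5116 -0.0474  0.0664] turn [-0.0009  0.0001  0.0003] rows 5.2
time_s: 27.0
position: [0.4742, -0.0892, 0.2492]
tool_rot: [[-0.001, 1.0, -0.001], [1.0, 0.001, 0.001], [0.001, -0.001, -1.0]]
ft_force: [0.5, 0.6, -0.4]
grip_width: 0.0854
gripper_force: 0.0
cover [ 0.4748 -0.0161  0.0914] knobtop [ 0.4748 -0.0161  0.0488] 732
325.5923767089844 117.11431884765625 15.578081130981445 [ 0.47464163 -0.01613908  0.05      ]
flange by rays [ 0.4757 -0.0144  0.0896]
```

```bash
python3 go.py .4748 -.0161 .1 90; python3 -m handwheel '[[[0.146,0,0.1],[0,0,0]],[[0.146,0,0.2],[0,0,0]],[[0.146,0,0.3],[0,0,0]],[[0.146,0,0.3],[0,0,0]],[[0.146,0,0.3],[0,0,0]]]' 1 60
python3 go.py .4748 -.0161 .027 90
```

```text
t 27.05 q1 -24.7 q6 -24.8 shift [0.1453 0.0014 0.2988] turn [-0.0001 -0.0002  0.0008] rows 3.3
time_s: 27.55
position: [0.4724, -0.0147, 0.097]
tool_rot: [[-0.004, 1.0, -0.006], [1.0, 0.004, 0.002], [0.002, -0.006, -1.0]]
ft_force: [0.1, -0.6, 0.7]
grip_width: 0.0853
gripper_force: 0.0
t 27.55 q1 -16.2 q6 -16.4 shift [-0.003   0.0056  0.1399] turn [-0.002  -0.0007  0.0013] rows 1.4
```

```bash
python3 -m handwheel '[[[0,0.002,0.07],[0,0,0]],[[0,0.002,0.12],[0,0,0]],[[0,0.002,0.137],[0,0,0]],[[0,0.002,0.137],[0,0,0]],[[0,0.002,0.137],[0,0,0]]]' 1 60
python3 go.py .4748 -.0161 .027 90
```

```text
time_s: 28.05
position: [0.4762, -0.0172, 0.0325]
tool_rot: [[-0.001, 1.0, 0.003], [1.0, 0.001, -0.001], [-0.001, 0.003, -1.0]]
ft_force: [-0.2, -0.7, -0.6]
grip_width: 0.0855
gripper_force: 0.0
t 28.05 q1 -16.3 q6 -16.4 shift [ 0.0022 -0.0027  0.011 ] turn [0.0008 0.0002 0.0004] rows 0.1
```

```bash
python3 -m handwheel '[[[0.002,-0.002,0.009],[0,0,0]],[[0.002,-0.002,0.009],[0,0,0]]]' 1 100
python3 -m handwheel '[[[0,0,0],[0,0,0]],[[0,0,0],[0,0,0]],[[0,0,0],[0,0,0]],[[0,0,0],[0,0,0]],[[0,0,0],[0,0,0]],[[0,0,0],[0,0,0]],[[0,0,0],[0,0,0]],[[0,0,0],[0,0,0]],[[0,0,0],[0,0,0]]]' 0 100
python3 -m handwheel '[[[0,0,-0.04],[0,0,0]],[[0,0,-0.08],[0,0,0]],[[0,0,-0.14],[0,0,0]],[[0,0,-0.2],[0,0,0]],[[0,0,-0.28],[0,0,0]],[[0,0,-0.36],[0,0,0]],[[0,0,-0.42],[0,0,0]],[[0,0,-0.42],[0,0,0]],[[0,0,-0.42],[0,0,0]]]'
python3 go.py .4961 .2148 .236 90
```

```text
time_s: 28.25
position: [0.4742, -0.016, 0.0269]
tool_rot: [[-0.001, 1.0, 0.001], [1.0, 0.001, -0.0], [-0.0, 0.001, -1.0]]
ft_force: [0.1, 0.1, 0.1]
grip_width: 0.0852
gripper_force: 0.0
time_s: 29.15
position: [0.4743, -0.0162, 0.027]
tool_rot: [[-0.001, 1.0, 0.001], [1.0, 0.001, -0.0], [-0.0, 0.001, -1.0]]
ft_force: [-0.8, -0.2, 7.1]
grip_width: 0.023
gripper_force: 97.7
time_s: 30.05
position: [0.4737, -0.016, 0.2358]
tool_rot: [[-0.001, 1.0, -0.001], [1.0, 0.001, 0.0], [0.0, -0.001, -1.0]]
ft_force: [0.8, -0.2, -2.2]
grip_width: 0.023
gripper_force: 98.6
t 30.05 q1 -16.3 q6 -16.3 shift [ 4.615e-01  4.520e-02 -3.000e-04] turn [-0.0003 -0.0001  0.0003] rows 4.6
```

```bash
python3 -m handwheel '[[[0.08,0.008,0],[0,0,0]],[[0.16,0.016,0],[0,0,0]],[[0.24,0.024,0],[0,0,0]],[[0.32,0.032,0],[0,0,0]],[[0.4,0.04,0],[0,0,0]],[[0.46,0.045,0],[0,0,0]],[[0.46,0.045,0],[0,0,0]],[[0.46,0.045,0],[0,0,0]],[[0.46,0.045,0],[0,0,0]]]'
cat > rel.py <<'E'
from meas import *
import sys
s=observe(); z=s['position'][2]; zf=z-.011 # flange top
print('tcp',s['position'].round(4),'rows',s['tool_rot'][2].round(4),'t',s['time_s'],'grip',round(s['grip_width'],4))
A=[]
for n in('scene','side','wrist'):
    im,d,p=snap(n); save(n+sys.argv[1]+'.png',im); W=cloud(p,d)
    hsv=cv2.cvtColor(im,cv2.COLOR_RGB2HSV)
    r=np.hypot(W[...,0]-s['position'][0],W[...,1]-s['position'][1])
    m=(r<.11)&(abs(W[...,2]-zf)<.012)&(hsv[...,2]>120)
    Q=W[m]; cf=np.linalg.lstsq(np.c_[Q[:,:2]-s['position'][:2],np.ones(len(Q))],Q[:,2],rcond=None)[0]
    h=cv2.convexHull((Q[:,:2]*1000).astype(np.float32))[:,0]/1000
    t=near(Q,Q,(0,0),9,-1,9,False)[0]
    R=W[(abs(W[...,2]-.139)<.006)&(abs(np.hypot(W[...,0]-.4961,W[...,1]-.2148)-.082)<.006)]
    print(n,len(Q),'slope',cf.round(4),'circ',circ(h),'tubrim',len(R),circ(R) if len(R)>60 else '')
E
python3 rel.py A
```

```text
time_s: 30.95
position: [0.4961, 0.2131, 0.2353]
tool_rot: [[-0.0, 1.0, -0.002], [1.0, 0.0, -0.001], [-0.001, -0.002, -1.0]]
ft_force: [-0.8, 0.6, -2.8]
grip_width: 0.0227
gripper_force: 98.6
tcp [0.4961 0.2131 0.2353] rows [-7.0e-04 -2.3e-03 -1.0e+00] t 30.95 grip 0.0227
scene 2382 slope [-0.0038  0.0022  0.2241] circ [0.4967 0.2131 0.0923] tubrim 336 [0.497  0.2134 0.0816]
side 6669 slope [-0.0014 -0.0047  0.2253] circ [0.4966 0.2164 0.0912] tubrim 525 [0.496  0.2188 0.081 ]
wrist 59480 slope [-0.0016 -0.0009  0.224 ] circ [0.4961 0.2131 0.0915] tubrim 0
```

```bash
python3 - <<'E'
import cv2,numpy as np
a=cv2.imread('pics/sceneA.png')[80:320,240:480]; b=cv2.imread('pics/sideA.png')[180:420,160:400]
cv2.imwrite('pics/A.png',cv2.resize(np.hstack([a,b]),(800,400)))
E
```

```text
(no output)
```

View pics/A.png

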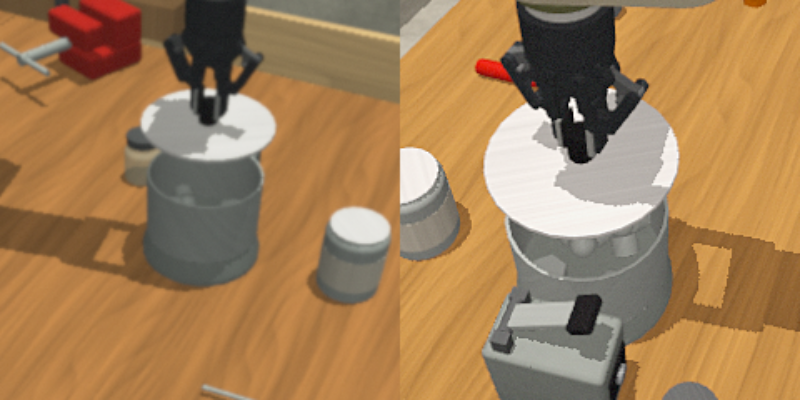

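The cover hangs level over the tub, and the three views put it about 1.5 mm short in y. I'll correct that and lower it gently.

```bash
python3 -m handwheel '[[[0.003,0,0],[0,0,0]],[[0.003,0,0.04],[0,0,0]],[[0.003,0,0.08],[0,0,0]],[[0.003,0,0.1],[0,0,0]],[[0.003,0,0.12],[0,0,0]],[[0.003,0,0.125],[0,0,0]],[[0.003,0,0.13],[0,0,0]],[[0.003,0,0.13],[0,0,0]]]'
python3 -m handwheel '[[[0,0,0.004],[0,0,0]],[[0,0,0.008],[0,0,0]],[[0,0,0.012],[0,0,0]],[[0,0,0.016],[0,0,0]],[[0,0,0.02],[0,0,0]],[[0,0,0.022],[0,0,0]],[[0,0,0.022],[0,0,0]]]'
python3 rel.py B
```

```text
time_s: 31.9
position: [0.4966, 0.2154, 0.1718]
tool_rot: [[-0.001, 1.0, 0.001], [1.0, 0.001, 0.0], [0.0, 0.001, -1.0]]
ft_force: [-0.2, 0.7, -2.4]
grip_width: 0.023
gripper_force: 98.6
time_s: 32.6
position: [0.4964, 0.2154, 0.1603]
tool_rot: [[-0.001, 1.0, -0.0], [1.0, 0.001, -0.0], [-0.0, -0.0, -1.0]]
ft_force: [-0.2, 0.4, -2.0]
grip_width: 0.023
gripper_force: 98.6
tcp [0.4964 0.2154 0.1603] rows [-0.e+00 -3.e-04 -1.e+00] t 32.6 grip 0.023
scene 2317 slope [-0.0019  0.0027  0.1491] circ [0.4967 0.2147 0.0918] tubrim 99 [0.4957 0.2165 0.0852]
side 5892 slope [-1.000e-04 -5.800e-03  1.499e-01] circ [0.4965 0.2189 0.0912] tubrim 0 
wrist 59548 slope [-0.0004 -0.0007  0.1485] circ [0.4963 0.2156 0.0914] tubrim 0
```

```bash
python3 -m handwheel '[[[0,0,0.003],[0,0,0]],[[0,0,0.005],[0,0,0]],[[0,0,0.007],[0,0,0]],[[0,0,0.008],[0,0,0]],[[0,0,0.008],[0,0,0]],[[0,0,0.008],[0,0,0]]]'
```

```text
time_s: 33.35
position: [0.4964, 0.2154, 0.157]
tool_rot: [[-0.001, 1.0, 0.0], [1.0, 0.001, 0.0], [0.0, 0.0, -1.0]]
ft_force: [-2.8, -0.4, 5.5]
grip_width: 0.0226
gripper_force: 99.1
```

```bash
python3 -m handwheel '[[[0,0,0],[0,0,0]],[[0,0,0],[0,0,0]],[[0,0,0],[0,0,0]],[[0,0,0],[0,0,0]],[[0,0,-0.05],[0,0,0]],[[0,0,-0.13],[0,0,0]],[[0,0,-0.22],[0,0,0]],[[0,0,-0.22],[0,0,0]],[[0,0,-0.22],[0,0,0]]]' 0.7
cat > seat.py <<'E'
from meas import *
import sys
V=[]
for n in('scene','side','wrist'):
    im,d,p=snap(n); save(n+sys.argv[1]+'.png',im); W=cloud(p,d); hsv=cv2.cvtColor(im,cv2.COLOR_RGB2HSV)
    m=(np.hypot(W[...,0]-.496,W[...,1]-.215)<.11)&(abs(W[...,2]-.145)<.012)&(hsv[...,2]>120); Q=W[m]
    if len(Q)<300: print(n,'few'); continue
    cf=np.linalg.lstsq(np.c_[Q[:,:2]-[.496,.215],np.ones(len(Q))],Q[:,2],rcond=None)[0]
    h=cv2.convexHull((Q[:,:2]*1000).astype(np.float32))[:,0]/1000
    print(n,'plane',cf.round(4),'circ',circ(h))
    g=(W[...,2]>.155)&(np.hypot(W[...,0]-.44,W[...,1]-.337)<.06)&(W[...,2]<.185)&(hsv[...,2]<70)
    A=W[g]; print(' pad',len(A), A.min(0).round(4),A.mean(0).round(4),A.max(0).round(4)) if len(A)>20 else 0
    B=W[(abs(W[...,2]-.112)<.004)&(np.hypot(W[...,0]-.47,W[...,1]-.34)<.09)&(W[...,1]>.28)]
    print(' box',cv2.minAreaRect((B[:,:2]*1000).astype(np.float32)) if len(B)>50 else 0)
E
python3 seat.py C
```

```text
time_s: 34.25
position: [0.4965, 0.2154, 0.2669]
tool_rot: [[-0.001, 1.0, 0.002], [1.0, 0.001, 0.0], [0.0, 0.002, -1.0]]
ft_force: [-0.5, 0.1, -1.3]
grip_width: 0.0602
gripper_force: 0.0
scene plane [-0.0019  0.0014  0.1459] circ [0.4972 0.2148 0.0918]
 pad 68 [0.4282 0.3126 0.1638] [0.4382 0.3258 0.1712] [0.4492 0.3461 0.1782]
 box ((468.3592529296875, 358.9333801269531), (119.33537292480469, 33.58369827270508), 4.811339378356934)
side plane [ 0.0003 -0.005   0.1465] circ [0.4969 0.2183 0.0917]
 pad 369 [0.4211 0.3179 0.1614] [0.4341 0.338  0.1729] [0.4489 0.3542 0.1797]
 box ((471.57421875, 330.7530517578125), (120.06721496582031, 93.83790588378906), 8.881010055541992)
wrist plane [-0.0003 -0.0007  0.1451] circ [0.4963 0.2154 0.0917]
 pad 2836 [0.4217 0.3137 0.155 ] [0.4366 0.3322 0.1717] [0.4654 0.3513 0.1787]
 box ((470.5833740234375, 338.1761779785156), (117.63937377929688, 67.76228332519531), 8.855310440063477)
```

The cover is seated: flange top at 145–146 mm, level and centred within 1 mm. Next is the lever.

```bash
python3 go.py .434 .334 .215 98; python3 go.py .434 .334 .267 98
```

```text
t 34.4 q1 10.9 q6 10.9 shift [ 0.2376 -0.1235  0.1003] turn [-0.0009  0.0001 -0.0442] rows 2.9
t 34.4 q1 10.9 q6 10.9 shift [ 0.2376 -0.1238 -0.0037] turn [-0.0009  0.0001 -0.0442] rows 2.7
```

```bash
python3 -m handwheel '[[[0.1,-0.05,0],[0,0,-0.044]],[[0.2,-0.1,0],[0,0,-0.044]],[[0.237,-0.124,0],[0,0,-0.044]],[[0.237,-0.124,0.04],[0,0,-0.044]],[[0.237,-0.124,0.08],[0,0,-0.044]],[[0.237,-0.124,0.1],[0,0,-0.044]],[[0.237,-0.124,0.1],[0,0,-0.044]],[[0.237,-0.124,0.1],[0,0,-0.044]]]' 0 60
python3 - <<'E'
from h import *
V=[snap(n) for n in('scene','side','wrist')]
save('L.png',np.hstack([cv2.resize(V[0][0][90:210,300:460],(400,300)),cv2.resize(V[1][0][270:450,180:420],(400,300))]))
save('Lw.png',V[2][0])
E
python3 go.py .434 .334 .172 98
```

```text
time_s: 35.2
position: [0.4347, 0.3338, 0.2167]
tool_rot: [[-0.138, 0.99, 0.0], [0.99, 0.138, 0.0], [0.0, 0.0, -1.0]]
ft_force: [-0.3, -0.2, -0.0]
grip_width: -0.0002
gripper_force: 0.0
t 35.35 q1 25.1 q6 17.2 shift [ 0.0005 -0.0016  0.0905] turn [ 0.0005 -0.0002 -0.0003] rows 0.9
```

View pics/L.png

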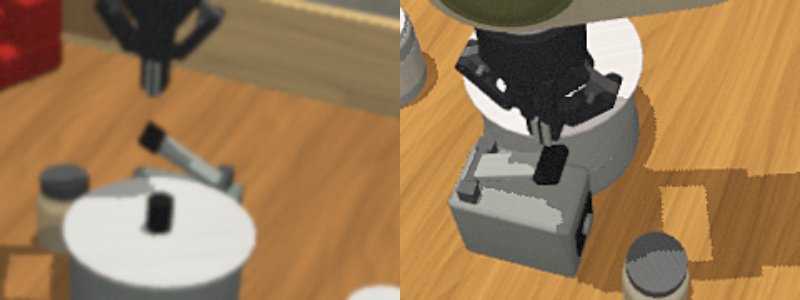

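The closed tips hang just above the black pad. I press along the pad's arc.

```bash
python3 -m handwheel '[[[0,0,0.04],[0,0,0]],[[0,0,0.08],[0,0,0]],[[0,-0.004,0.1],[0,0,0]],[[0,-0.01,0.12],[0,0,0]],[[0,-0.015,0.135],[0,0,0]],[[0,-0.02,0.15],[0,0,0]],[[0,-0.024,0.16],[0,0,0]],[[0,-0.026,0.168],[0,0,0]],[[0,-0.026,0.172],[0,0,0]],[[0,-0.026,0.172],[0,0,0]]]'
```

```text
time_s: 36.35
position: [0.4214, 0.3321, 0.1319]
tool_rot: [[-0.139, 0.99, 0.001], [0.99, 0.139, 0.0], [0.0, 0.001, -1.0]]
ft_force: [-4.0, -1.5, 11.8]
grip_width: -0.0002
gripper_force: 6.0
```

```bash
python3 -m handwheel '[[[0,0,0],[0,0,0]],[[0,0,0],[0,0,0]],[[0,0,-0.06],[0,0,0]],[[0,0,-0.15],[0,0,0]],[[0,0,-0.24],[0,0,0]],[[0,0,-0.24],[0,0,0]],[[0,0,-0.24],[0,0,0]]]'
sed -i 's/>.155)/>.120)/' seat.py; python3 seat.py D; python3 - <<'E'
from h import *
a=cv2.imread('pics/sceneD.png')[90:260,290:500];b=cv2.imread('pics/sideD.png')[250:450,170:420]
cv2.imwrite('pics/D.png',np.hstack([cv2.resize(a,(400,320)),cv2.resize(b,(400,320))])); print(observe()['ft_force'],observe()['position'],observe()['time_s'])
E
```

```text
time_s: 37.05
position: [0.4216, 0.3321, 0.2509]
tool_rot: [[-0.139, 0.99, 0.002], [0.99, 0.139, 0.001], [0.001, 0.002, -1.0]]
ft_force: [1.0, 0.7, 0.2]
grip_width: 0.0003
gripper_force: 0.0
scene plane [-0.0007  0.0031  0.1459] circ [0.4969 0.215  0.0921]
 pad 41 [0.4176 0.3117 0.1284] [0.4257 0.3277 0.1313] [0.4372 0.3432 0.1344]
 box 0
side plane [ 0.0042 -0.0072  0.1465] circ [0.4964 0.2193 0.0911]
 pad 355 [0.4117 0.3162 0.1222] [0.4238 0.3361 0.1317] [0.4383 0.353  0.1355]
 box ((470.9207763671875, 331.1846923828125), (121.00852966308594, 93.71040344238281), 7.937906742095947)
wrist plane [-0.0002 -0.0016  0.1452] circ [0.4987 0.2213 0.0867]
 pad 1634 [0.4104 0.2819 0.1201] [0.4243 0.3326 0.1304] [0.4941 0.355  0.1334]
 box ((471.14373779296875, 328.326171875), (117.68234252929688, 90.02391052246094), 8.786480903625488)
[-0.14661992 -0.23161014  0.08191556] [0.42104975 0.33180064 0.24900746] 37.2
```

View pics/D.png

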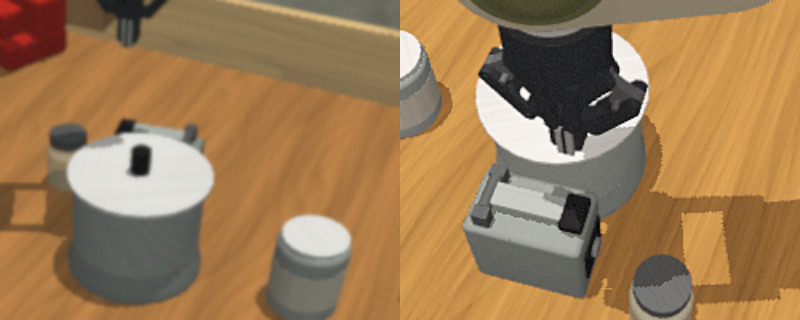

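The lever stays level at about 131 mm, the cover is seated, and the robot touches nothing. I hand the job in.

```bash
python3 -c "from rig import close_job; print(close_job())"
```

```text
the job is handed in; nothing more can be done
None
```

I handed the job in at about 37 s: all four steel fittings (two elbows, one tee, one hex cap) are in the tub, the cover sits level on the rim, and the start lever is latched down; the hand-in returned no verdict, so these are from my last camera checks.

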